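# Change the blade cartridge of a print trimmer

### The arm

A 6-joint arm with a two-finger parallel gripper is mounted at the origin on the work surface. World frame = base frame: x ahead of the robot, y to its left, z up, the work surface at z = 0. Lengths are in mm, angles in rad, forces in N, time in s.
With the tool pointing down it reaches from about 400 to 925 mm from the base axis. Payload 12.5 kg.
Tool frame: the origin (TCP) lies on the centre line of the jaws, within the pads' length; the fingertips stand 17 mm ahead of it and the grasp point (between the pads) lies 2 mm behind it; z points along the fingers, y is the line along which they close (so a half turn about z gives the same grasp; the last joint's range is limited). The gripper opens to 95 mm and grips with 3 to 60 N. Pads are 20 mm wide; open, the fingers measure 119 mm over their backs; the gripper's body (75 mm by 180 mm) begins 59 mm behind the grasp point.
Start: joints at [-1.34, 0.491, 1.559, -0, 1.092, -0.106], TCP at [206.566, -589.894, 231.661] pointing down, gripper open.
Joint ranges: [-3.1, 3.1], [-0.84, 2.19], [0.05, 2.79], [-1.13, 4.28], [0.06, 2.93], [-2.69, 2.69]. Speed limits (rad/s): [2.22, 2.22, 2.79, 3.14, 3.14, 3.14].

### API

Orientations are given as [roll, pitch, yaw] about the fixed x, y, z axes, in that order (R = Rz(yaw) Ry(pitch) Rx(roll)).
In Python, from cell import env gives the robot as it stands.
- The arm moves only by the tool drive_tool, never from a script. Its argument "deltas" is text: rows parted by semicolons, each of 4 numbers parted by spaces: the shift along the world's x, y, z normalised to -1 to 1, where 1 is 100 mm, then the turn about the world's z normalised to -1 to 1, where 1 is 180 degrees. A call has 1 to 10 rows; each row shifts and turns the commanded pose from where the row before left it; what a row does not reach is not made up. A row lasts 1/12 s, in which the tool goes at most 41.7 mm and 7.16 degrees, less where a joint would pass 70% of its speed; a pose out of reach is approached as far as the arm can. A call with a number of a shift or a turn outside -1 to 1 is refused whole. A call with a gripper value outside its range is refused whole. "gripper" is the closure, from 0 (fully open) to 1 (shut), set as the call begins (left out, the last holds). The fingers move at their own pace and stop on an object; the grip force is fixed at half the most. Time passes only in rows, so rows that do not move let the fingers close. It gives the time, the measured TCP pose, the force, the opening and the grip force at its end, in the units of the state.
- env.state(): the state, without advancing time (a new reading comes with each control period).
- env.read_camera(name): name is "side" or "top"; returns (picture, depth): 480x640x3 uint8, red, green, blue; 480x640 float32, mm along the optical axis (not along the pixel's ray), 0 where there is no reading.
- env.camera_params(name): a dict with "mtx" (3x3 intrinsics, pixels), "k1" (the pictures are not rectified: a ray, as slopes to the right and down, at radius r is drawn at 1 + k1 r^2 times it, then the intrinsics apply), "camera_from_world" (4x4, takes a point from world to camera coordinates). Camera axes: x right, y down, z forward; pixel columns grow to the right and rows downward; lengths in mm; the calibration is good to about 2 mm. A picture is of the moment at which its call begins. camera_params takes no time and is no camera call.
- env.job_done(): hands the job in; it is judged then, once.
The state is a dict: "t": time; "joints": joint angles; "qvel": joint speeds; "tau": joint torques, N m; "eef_pos": TCP position; "tcp_rot": TCP orientation; "ft_force": force on the tool from outside, world axes, zero at the start; "moment": the same for the moment, N m; "opening": opening from 0.0 (shut) to 1.0 (fully open); "grip_force": force on a finger pad.
Only numpy, scipy, OpenCV 4.12 (cv2) and the standard library are available. Lean on these libraries where they do the work, as an engineer would, in place of code of your own. Each camera call takes 0.05 s, during which the arm holds its last target. There are 200 camera calls.

### The job

Change the blade cartridge in the cutting head of the paper trimmer: pinch the two tabs on the sides of the worn one together, lift it out without forcing it, and stand it upright in the steel tray beside the fresh one. Then fit the fresh cartridge in the head, fully home and with both its tabs sprung out and latched. Leave the roller, the ink jar and the tape roll where they are.

Things in the scene. Friction and masses are not known exactly. Their poses are not given: they have to be found in the camera images.
- worn: worn blade cartridge, in the cutting head at the start: upright grey block 24 x 47 x 60 mm (its x, y, z), about 0.11 kg. Origin: centre of its underside, z up. On each x side a black ribbed tab pad at y -9..9, z 35..57 mm: 34 mm over both pads when out, 26 mm when both are pressed in to their stops (then they can be gripped harder to carry it)
- fresh: fresh blade cartridge, the same as the worn one and symmetrical under a half turn; stands upright on the tray's floor at the start, within 50 mm of the tray's middle along the tray's x. The lowest 5 mm of a cartridge is 18 x 36 mm, the next 23 mm 24 x 41 mm, above that 24 x 47 mm
- head: black cutting head, slides along the trimmer's rail with 1.5 N of friction, not across. Origin: where the pocket floor is when nothing presses on it; y along the rail, z up. Top 25 mm above its origin. The pocket side is a sprung blade carrier that sinks up to 8 mm when pressed down (4 N to start, 8 N at its stop)
- pocket (a point): centre of the floor of the carrier's open-topped pocket (sinks with the carrier), x across the rail, y along it, z up. Pocket 27 x 43 mm (x, y); rim 25 mm up with a 3 mm lead-in bevel. A sprung plate in the floor lifts an unlatched cartridge by up to 8 mm (3 N at 8 mm, 7 N when right down). A cartridge goes in with its y along the rail, either way round
- worn_tab_a (a joint): tab a of the worn cartridge, on its +x side (m): 0 = sprung out, 0.004 = pressed in to its stop; spring 4 N at 0, 9 N at 0.004. Its hook is clear of the head's wall from 0.003; at 0 it catches in a window of that wall if the cartridge is pressed down to the pocket floor, and then holds it 1 mm above the floor
- worn_tab_b (a joint): tab b of the worn cartridge, on its -x side (m): 0 = sprung out, 0.004 = pressed in to its stop; spring 4 N at 0, 9 N at 0.004. Its hook is clear of the head's wall from 0.003; at 0 it catches in a window of that wall if the cartridge is pressed down to the pocket floor, and then holds it 1 mm above the floor
- fresh_tab_a (a joint): tab a of the fresh cartridge, on its +x side (m): 0 = sprung out, 0.004 = pressed in to its stop; spring 4 N at 0, 9 N at 0.004. Its hook is clear of the head's wall from 0.003; at 0 it catches in a window of that wall if the cartridge is pressed down to the pocket floor, and then holds it 1 mm above the floor
- fresh_tab_b (a joint): tab b of the fresh cartridge, on its -x side (m): 0 = sprung out, 0.004 = pressed in to its stop; spring 4 N at 0, 9 N at 0.004. Its hook is clear of the head's wall from 0.003; at 0 it catches in a window of that wall if the cartridge is pressed down to the pocket floor, and then holds it 1 mm above the floor
- trimmer: paper trimmer, fixed: flat grey bed 215 x 445 mm (x, y), top 16 mm high; an aluminium rail along y near its -x edge between two black end blocks 58 mm high, and on the rail the black cutting head, 68 mm long, overhanging the -x edge, 56 mm high. Origin: centre of its underside, on the table
- tray: shallow open steel tray, fixed, left or right of the trimmer, 210 x 110 mm (x, y) and 14 mm high, walls and floor 3 mm. Origin: centre of its underside, on the table. There is room for the worn cartridge at whichever end the fresh one leaves freer
- brayer: ink roller (brayer) with wooden handle, lying, about 185 x 94 mm and 38 mm high, a bystander
- ink_jar: round ink jar with screw lid, 72 mm across, 70 mm high, standing on the trimmer bed, a bystander
- tape: roll of paper tape lying on the trimmer bed, 90 mm across, 24 mm high, a bystander
Mind the look-alikes: they are no part of the job. There is more than one size of the tray; the one meant has the size given above.

How it is judged (in metres and radians):
On the way, in this order (a step that is already met when the one before it is completed fails the run):
1. the worn cartridge is lifted clear of the head with both its tabs pinched in (z of worn in the frame of pocket above 0.03 m and value of joint each of worn_tab_a, worn_tab_b above 0.002 m), for 0.1 s.
2. the worn cartridge stands upright in the tray, let go (x of worn in the frame of tray between -0.095 and 0.095 m and y of worn in the frame of tray between -0.045 and 0.045 m and z of worn in the frame of tray below 0.008 m and angle between worn's own z axis and vertical below 0.15 rad and linear speed of worn below 0.02 m/s and contact force between the fingers and worn below 0.1 N), for 0.2 s.
3. the fresh cartridge is fully home in the head with both tabs sprung out (x of fresh in the frame of pocket between -0.003 and 0.003 m and y of fresh in the frame of pocket between -0.003 and 0.003 m and z of fresh in the frame of pocket below 0.003 m and angle between fresh's own z axis and vertical below 0.08 rad and angle between the y axis of fresh and the y axis of pocket, either way round below 0.1 rad and value of joint each of fresh_tab_a, fresh_tab_b below 0.001 m and linear speed of fresh below 0.02 m/s), for 0.2 s.
At the end, for the whole second after the job is handed in: Fresh cartridge in the pocket: underside within 3 mm of its floor and of its centre, upright to 0.08 rad, along the rail to 0.1 rad, tabs out (under 1 mm in). Worn one upright (0.15 rad) on the tray's floor. Cartridges and head at rest, let go (all of step 2 and all of step 3 and linear speed of head below 0.02 m/s); the robot touches nothing.
It fails at once if the worn cartridge is forced against the head (over 60 N) (contact force between worn and head above 60 N).
It fails at once if the fresh cartridge is forced against the head (over 60 N) (contact force between fresh and head above 60 N).
It fails at once if the roller is moved more than 20 mm (distance of brayer from where it was at the start of the episode above 0.02 m).
It fails at once if the ink jar is moved more than 20 mm (distance of ink_jar from where it was at the start of the episode above 0.02 m).
It fails at once if the tape roll is moved more than 20 mm (distance of tape from where it was at the start of the episode above 0.02 m).
It also fails if it takes over 58 s, if anything falls off the work surface, if the arm or the gripper's body presses on something with over 40 N, if the wrist force passes 120 N, or if a joint passes its speed limit or range.

## Working session

There is one attempt and no reset: what is moved stays moved. The work goes in short steps, Python scripts to look and compute and a tool call to move; the robot and the scene stay as the last step left them, time stands still between calls to the robot, and variables do not carry over. Pictures are saved under pics/ and viewed, at most 10 in all, crops included, and the job is handed in when it is done.

Besides the shell and the picture viewer there is one more tool, called after "Emit:" as name(argument=value, ...) on one line, values as JSON. drive_tool: Moves the arm, as the interface text tells. Its arguments: {"type":"object","properties":{"deltas":{"type":"string"},"gripper":{"type":"number"}},"required":["deltas"]}

```bash
mkdir -p pics; cat > h.py <<'E'
from cell import env
import numpy as np, cv2
def pts(name, depth, us, vs, z=None):
    p=env.camera_params(name);K=np.array(p['mtx']);k=p['k1'];T=np.array(p['camera_from_world'])
    us=np.asarray(us,float);vs=np.asarray(vs,float)
    d=np.stack([(us-K[0,2])/K[0,0],(vs-K[1,2])/K[1,1]],-1);u=d.copy()
    for _ in range(8): u=d/(1+k*(u**2).sum(-1,keepdims=True))
    ray=np.concatenate([u,np.ones(u.shape[:-1]+(1,))],-1)
    R=T[:3,:3];c=-R.T@T[:3,3];w=ray@R
    s=depth[...,None] if z is None else ((z-c[2])/w[...,2])[...,None]
    return c+s*w
def cloud(name):
    im,d=env.read_camera(name);v,u=np.mgrid[:480,:640]
    return im,d,pts(name,d,u,v)
E
python3 - <<'E'
from h import *
for n in('top','side'):
    im,d,P=cloud(n);np.savez(n,im=im,d=d,P=P);cv2.imwrite(f'pics/{n}0.png',im[...,::-1])
    T=np.array(env.camera_params(n)['camera_from_world']);print(n,-T[:3,:3].T@T[:3,3],T[:3,:3].round(2).tolist(),env.camera_params(n)['mtx'])
print(env.state())
E
```

```text
top [ 221.96638283  -93.47389307 1453.49658879] [[-0.02, -1.0, 0.01], [-0.99, 0.01, -0.17], [0.17, -0.01, -0.99]] [[509.97715899   0.         327.65636728]
 [  0.         509.97715899 238.33000402]
 [  0.           0.           1.        ]]
side [345.66541774 510.75613889 845.25900427] [[-0.98, -0.19, 0.01], [-0.15, 0.76, -0.63], [0.11, -0.63, -0.77]] [[475.71449093   0.         314.10663576]
 [  0.         475.71449093 247.8528111 ]
 [  0.           0.           1.        ]]
{'t': 0.1, 'joints': array([-1.33956837e+00,  4.91468265e-01,  1.55936662e+00,  2.99680571e-06,
        1.09169863e+00, -1.05600324e-01]), 'qvel': array([-0.00176617, -0.0019251 , -0.00112416,  0.00049635, -0.0004485 ,
       -0.00033964]), 'tau': array([ 2.83858390e-03, -6.13622475e+01, -2.58604842e+01,  6.93374849e-02,
        4.70217399e-02, -8.49177104e-05]), 'eef_pos': array([ 206.53809116, -589.68799419,  231.14698399]), 'tcp_rot': array([-3.14065732e+00, -1.01813657e-04,  3.36826850e-01]), 'ft_force': array([ 0.30451813, -0.75554484, -0.05534037]), 'moment': array([ 0.01604812,  0.02599812, -0.018227  ]), 'grip_force': 0.0, 'opening': 0.9972532500366552}
```

View pics/top0.png

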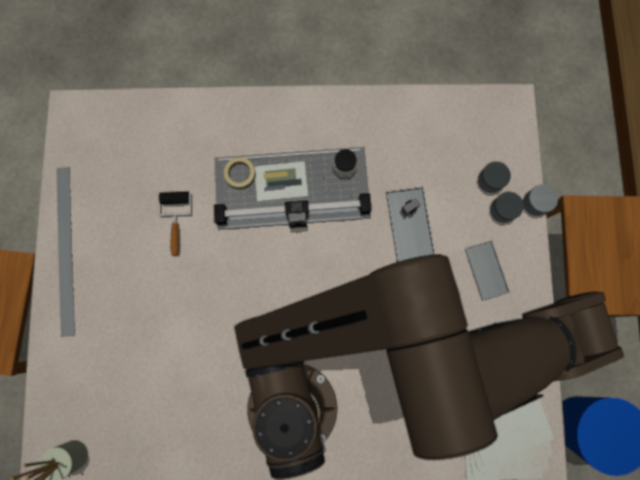

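View pics/side0.png

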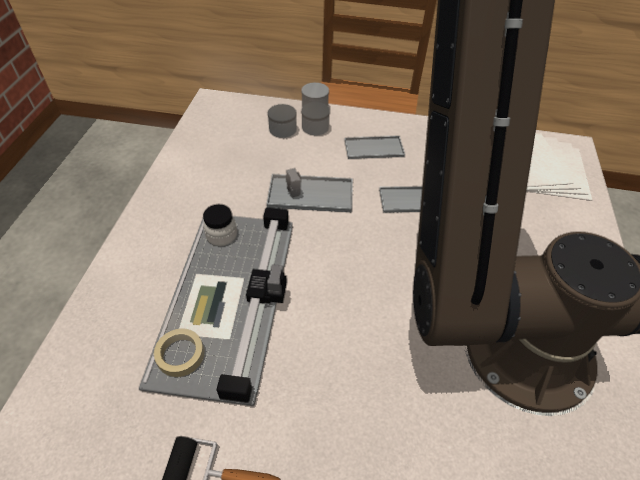

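Top view: the worn cartridge is in the head at (298,218) and the fresh one at (410,207) on the long tray (408,225). Side view: worn (277,280), fresh (293,183), tray (310,193).

Look-alikes are the trays at top (488,270), side (374,147) and side (400,200), and the cutter printed on the card at top (282,180). I chose by contents and length, and will check size next.

```bash
python3 - <<'E'
from h import *
def rect(n,box,zlo,zhi,lbl):
    D=np.load(n+'.npz');P=D['P'];u0,v0,u1,v1=box
    Q=P[v0:v1,u0:u1].reshape(-1,3);Q=Q[(Q[:,2]>zlo)&(Q[:,2]<zhi)]
    if len(Q)<4: print(n,lbl,len(Q));return
    r=cv2.minAreaRect(Q[:,:2].astype(np.float32));print(n,lbl,len(Q),np.round(r[0],1),np.round(r[1],1),round(r[2],1),'z',np.percentile(Q[:,2],[5,50,95]).round(1))
rect('top',(395,190,430,230),45,85,'fresh')
rect('side',(280,160,310,200),45,85,'fresh')
rect('side',(280,160,310,200),58,85,'freshtop')
rect('side',(258,172,362,215),5,40,'tray')
rect('side',(338,132,410,162),5,40,'tray2')
rect('top',(380,180,440,262),6,30,'tray')
rect('top',(280,195,318,235),64,120,'worn')
rect('side',(255,255,300,305),64,120,'worn')
rect('side',(255,255,300,305),75,120,'worntop')
rect('side',(240,255,300,305),40,62,'head')
rect('top',(280,195,318,235),40,62,'head')
rect('top',(210,140,375,235),12,20,'bed')
rect('side',(140,205,295,405),12,20,'bed')
rect('side',(215,370,255,402),50,65,'block1')
rect('side',(258,205,295,230),50,65,'block2')
im=np.load('side.npz')['im'][...,::-1]
a=cv2.resize(im[150:220,250:350],(600,420),interpolation=2);b=cv2.resize(im[245:310,230:310],None,fx=5,fy=5,interpolation=2)
c=np.zeros((420,1000,3),np.uint8);c[:,:600]=a;c[:325,600:1000]=b;cv2.imwrite('pics/crop1.png',cv2.resize(c,(800,336)))
E
```

```text
top fresh 175 [ 552.2 -340.6] [34.5 46.9] 34.4 z [50.7 61.2 66.5]
side fresh 222 [ 550.8 -341. ] [33.8 51.4] 36.7 z [48.2 62.2 66.1]
side freshtop 163 [ 550.8 -340.8] [33.9 49.1] 45.7 z [58.9 62.9 66.4]
side tray 1331 [ 509.5 -351.8] [240.9 142.8] 11.2 z [ 5.1  7.6 19.9]
side tray2 377 [ 378.1 -553.2] [180.4 109.8] 7.3 z [ 5.1  7.7 13.1]
top tray 637 [ 522.2 -343.8] [173.7 240.4] 89.6 z [ 6.2  8.4 16.9]
top worn 196 [527.4 -16.8] [56.7 49.7] 21.7 z [71.1 90.  95. ]
side worn 416 [514.4 -19.9] [34.9 48.7] 1.1 z [67.7 90.8 94.6]
side worntop 362 [514.4 -20. ] [34.8 48.6] 0.5 z [78.7 91.4 94.7]
side head 926 [534.8 -34.5] [ 74.3 132.1] 4.1 z [44.1 55.5 58.7]
top head 465 [536.9 -25.1] [ 74.6 105.8] 3.0 z [45.5 54.3 59.6]
top bed 6440 [623.6  -1.2] [217.5 445.6] 3.5 z [12.7 16.  19.4]
side bed 13195 [623.2 -28.2] [217.2 502.8] 3.5 z [14.3 16.9 19.3]
side block1 609 [537.6 194.4] [55.4 45.3] 3.2 z [51.5 57.8 60.2]
side block2 317 [ 561.8 -197.9] [55.2 60.5] 2.9 z [50.9 58.4 61.4]
```

View pics/crop1.png

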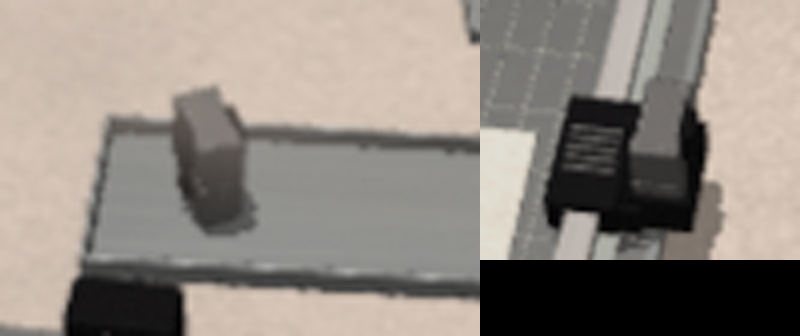

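The crops confirm both choices: the grey block at the near end of the long tray is the fresh one, and the block in the black head is the worn one. I'll move over the head.

Emit:
drive_tool(deltas="0.19 0.35 0 0.026;0.19 0.35 0 0.026;0.19 0.35 0 0.026;0.19 0.35 0 0.026;0.19 0.35 0 0.026;0.19 0.35 0 0.026;0.19 0.35 0 0.026;0.19 0.35 0 0.026;0.19 0.35 0 0.026;0.19 0.35 0 0.026", gripper=0.25)

```text
t: 0.93
eef_pos: [397.0, -238.0, 231.6]
tcp_rot: [-3.142, -0.0, 1.157]
ft_force: [1.0, -0.6, 0.2]
opening: 0.751
grip_force: 0.0
```

```bash
python3 - <<'E'
from h import *
print(env.state()['tcp_rot'],env.state()['eef_pos'],env.state()['joints'])
im,d,P=cloud('side')
v,u=np.mgrid[:480,:640]
# tray: low-saturation points in window
hsv=cv2.cvtColor(im,cv2.COLOR_RGB2HSV)
S=np.load('side.npz');P=S['P'];im=S['im'];hsv=cv2.cvtColor(im,cv2.COLOR_RGB2HSV)
win=(u>262)&(u<360)&(v>170)&(v<213)
for lo,hi in((8,17),(9.5,20)):
    m=win&(P[...,2]>lo)&(P[...,2]<hi)&(P[...,1]<-275)&(P[...,1]>-430)
    r=cv2.minAreaRect(P[m][:,:2].astype(np.float32));print('tray rim',m.sum(),r)
m=win&(hsv[...,1]<35)&(P[...,2]<7)&(P[...,2]>-1)&(P[...,1]<-280)
m=cv2.morphologyEx(m.astype(np.uint8),cv2.MORPH_OPEN,np.ones((3,3)))>0
r=cv2.minAreaRect(P[m][:,:2].astype(np.float32));print('tray floor',m.sum(),r)
for n,b in(('side',(280,160,310,200)),('top',(395,190,430,230))):
    P=np.load(n+'.npz')['P'];Q=P[b[1]:b[3],b[0]:b[2]].reshape(-1,3)
    for z in(50,60,61):
        q=Q[(Q[:,2]>z)&(Q[:,2]<70)][:,:2];ev,V=np.linalg.eigh(np.cov(q.T));print(n,z,len(q),q.mean(0).round(1),np.sqrt(12*ev).round(1),np.degrees(np.arctan2(V[1,0],V[0,0])))
E
```

```text
[-3.14151785e+00 -8.17643659e-05  1.15732057e+00] [ 396.96673843 -238.04118536  231.61571891] [-6.83053846e-01  2.61295213e-01  1.93994324e+00  7.28985616e-05
  9.40448081e-01 -2.69621063e-01]
tray rim 525 ((507.506103515625, -344.0980224609375), (210.03518676757812, 115.79216003417969), 7.421563148498535)
tray rim 470 ((507.1231384277344, -343.9143981933594), (210.0792694091797, 116.43944549560547), 6.906726837158203)
tray floor 1761 ((507.60345458984375, -344.0348815917969), (203.9612579345703, 115.79883575439453), 6.556828498840332)
side 50 197 [ 549. -336.] [30.5 47.5] -149.62640393515605
side 60 146 [ 549.5 -338.8] [28.3 45.8] -153.3713582522521
side 61 134 [ 549.6 -339.6] [27.6 45.5] -152.18047674994173
top 50 167 [ 552.2 -340.6] [29.8 44.7] -151.6081561161343
top 60 112 [ 552.2 -341.4] [26.5 45.8] -152.73805573923244
top 61 91 [ 551.9 -341.5] [26.1 46.2] -151.04363920217344
```

```bash
python3 - <<'E'
from h import *
for n,b in(('side',(255,255,300,305)),('top',(280,195,318,235))):
    P=np.load(n+'.npz')['P'];Q=P[b[1]:b[3],b[0]:b[2]].reshape(-1,3)
    for z in(80,89,90):
        q=Q[(Q[:,2]>z)&(Q[:,2]<105)];c=np.median(q[:,:2],0);q=q[np.linalg.norm(q[:,:2]-c,axis=1)<32][:,:2];ev,V=np.linalg.eigh(np.cov(q.T));r=cv2.minAreaRect(q.astype(np.float32));print(n,z,len(q),q.mean(0).round(1),np.sqrt(12*ev).round(1),np.degrees(np.arctan2(V[1,0],V[0,0])),r)
E
```

```text
side 80 334 [513.3 -16.9] [30.4 46.9] -177.8215710147859 ((514.6964111328125, -20.015911102294922), (34.554962158203125, 48.406898498535156), 1.9008674621582031)
side 89 257 [514.3 -18.9] [27.3 45.8] -176.20122956429367 ((514.1702880859375, -20.17013931274414), (33.352970123291016, 48.07486343383789), 1.6921265125274658)
side 90 233 [514.4 -19. ] [25.9 45.5] -174.8214193986774 ((514.2006225585938, -19.087268829345703), (33.21335983276367, 46.16600799560547), 2.8705484867095947)
top 80 174 [516.5 -20.3] [29.8 43.8] -176.8837881031527 ((516.9644775390625, -20.068862915039062), (33.23758316040039, 46.25571823120117), 11.829517364501953)
top 89 116 [517.9 -20.3] [25.5 43.9] -174.26062999945546 ((519.1345825195312, -19.336244583129883), (43.906394958496094, 30.910600662231445), 89.32241821289062)
top 90 97 [518.4 -20.7] [24.  43.6] -173.7062848843261 ((517.6242065429688, -19.494176864624023), (43.55482864379883, 27.893856048583984), 89.32241821289062)
```

Emit:
drive_tool(deltas="0.19 0.36 0 0.027;0.19 0.36 0 0.027;0.19 0.36 0 0.027;0.19 0.36 0 0.027;0.19 0.36 0 0.027;0.19 0.36 0 0.026;0.03 0.02 0 0;0 0 0 0")

```text
t: 1.65
eef_pos: [514.2, -20.1, 231.2]
tcp_rot: [-3.141, -0.0, 1.663]
ft_force: [0.4, -0.2, 0.3]
opening: 0.75
grip_force: 0.0
```

Emit:
drive_tool(deltas="0.015 0 -0.3 -0.01;0 0 -0.4 0;0 0 -0.4 0;0 0 -0.3 0;0 0 -0.07 0;0 0 0 0;0 0 0 0", gripper=0.45)

```text
t: 2.23
eef_pos: [515.3, -22.7, 85.6]
tcp_rot: [3.141, 0.0, 1.627]
ft_force: [-0.3, -0.2, -0.3]
opening: 0.551
grip_force: 0.0
```

```bash
python3 - <<'E'
from h import *
im,d=env.read_camera('side');cv2.imwrite('pics/c2.png',cv2.resize(im[190:330,200:360,::-1],(640,560),interpolation=2))
E
```

```text
(no output)
```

View pics/c2.png

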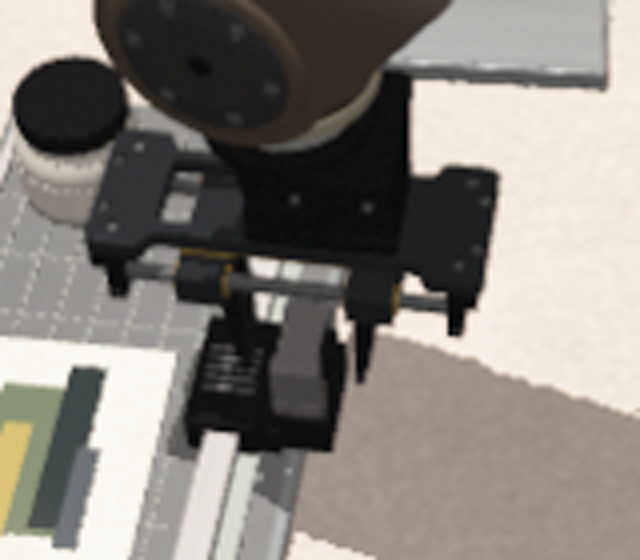

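The fingers straddle the worn cartridge, with the left finger at crop (238,330) and the right at (362,340). Next I close.

Emit:
drive_tool(deltas="0 0.025 -0.01 0;0 0 0 0;0 0 0 0;0 0 0 0;0 0 0 0;0 0 0 0;0 0 0 0", gripper=1)

```text
t: 2.87
eef_pos: [515.6, -19.4, 84.0]
tcp_rot: [3.14, 0.0, 1.628]
ft_force: [3.3, 0.4, 3.0]
opening: 0.247
grip_force: 30.7
```

Emit:
drive_tool(deltas="0 0 0.03 0;0 0 0.05 0;0 0 0.1 0;0 0 0.15 0;0 0 0.2 0;0 0 0.2 0;0 0 0.2 0;0 0 0 0")

```text
t: 3.53
eef_pos: [515.5, -19.5, 180.2]
tcp_rot: [3.138, 0.001, 1.628]
ft_force: [0.5, -0.4, -0.6]
opening: 0.251
grip_force: 30.9
```

```bash
python3 - <<'E'
from h import *
im,d=env.read_camera('side');cv2.imwrite('pics/c3.png',cv2.resize(im[150:330,200:360,::-1],(533,600),interpolation=2))
E
```

```text
(no output)
```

View pics/c3.png

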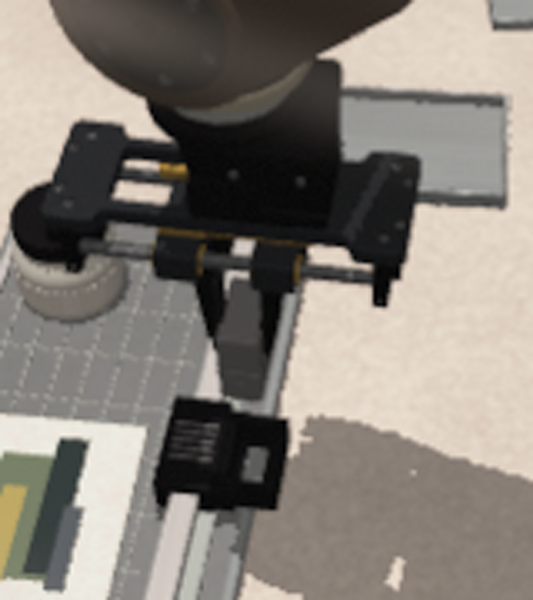

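The worn cartridge is out and the pocket is open at crop (258,462). Now to the tray's free end.

Emit:
drive_tool(deltas="-0.067 -0.367 0 0;-0.067 -0.367 0 0;-0.067 -0.367 0 0;-0.067 -0.367 0 0;-0.067 -0.367 0 0;-0.067 -0.367 0 0;-0.067 -0.367 0 0;-0.067 -0.367 0 0;-0.067 -0.367 0 0;0 0 0 0")

```text
t: 4.42
eef_pos: [453.0, -354.7, 175.3]
tcp_rot: [-3.14, -0.0, 1.624]
ft_force: [-1.6, -0.2, -1.1]
opening: 0.248
grip_force: 30.9
```

Emit:
drive_tool(deltas="0 0 -0.3 0;0 0 -0.35 0;0 0 -0.25 0;0 0 -0.15 0;0 0 -0.1 0;0 0 -0.06 0;0 0 0 0;0 0 0 0")

```text
t: 5.08
eef_pos: [454.8, -349.5, 55.8]
tcp_rot: [-3.142, -0.0, 1.628]
ft_force: [0.1, -0.2, -1.5]
opening: 0.254
grip_force: 30.0
```

Emit:
drive_tool(deltas="0 0 -0.01 0;0 0 0 0;0 0 0 0")

```text
t: 5.33
eef_pos: [454.8, -349.6, 55.1]
tcp_rot: [3.141, 0.0, 1.628]
ft_force: [-0.6, 1.0, 3.8]
opening: 0.249
grip_force: 30.0
```

Emit:
drive_tool(deltas="0 0 0 0;0 0 0 0;0 0 0 0;0 0 0 0;0 0 0 0", gripper=0.45)

```text
t: 5.75
eef_pos: [454.8, -349.7, 54.6]
tcp_rot: [3.142, 0.0, 1.628]
ft_force: [1.4, 0.7, 0.3]
opening: 0.526
grip_force: 0.0
```

Emit:
drive_tool(deltas="0 0 0.2 0;0 0 0.4 0;0 0 0.4 0;-0.1 0.2 0.2 0;-0.1 0.4 0 0;-0.1 0.4 0 0;0 0.4 0 0;0 0.4 0 0;0 0 0 0")

```text
t: 6.5
eef_pos: [423.5, -164.5, 174.8]
tcp_rot: [-3.141, -0.001, 1.631]
ft_force: [-0.0, -0.7, -0.4]
opening: 0.55
grip_force: 0.0
```

```bash
python3 - <<'E'
from h import *
for n in('top','side'):
    im,d,P=cloud(n);np.savez(n+'2',im=im,d=d,P=P)
    if n=='side':
        a=cv2.resize(im[150:310,200:380,::-1],(675,600),interpolation=2);cv2.imwrite('pics/c4.png',a)
def top(n,c,zlo,zhi):
    P=np.load(n+'2.npz')['P'].reshape(-1,3);q=P[(P[:,2]>zlo)&(P[:,2]<zhi)&(np.linalg.norm(P[:,:2]-c,axis=1)<33)][:,:2]
    if len(q)<20: return print(n,c,len(q))
    ev,V=np.linalg.eigh(np.cov(q.T));print(n,len(q),q.mean(0).round(1),np.sqrt(12*ev).round(1),np.degrees(np.arctan2(V[1,0],V[0,0])).round(1))
for n in('side','top'):
    top(n,(551,-340.5),60,70);top(n,(455,-350),60,70)
# head: height map near pocket
P=np.load('side2.npz')['P'].reshape(-1,3)
th=np.radians(3.5);R=np.array([[np.cos(th),np.sin(th)],[-np.sin(th),np.cos(th)]])
for n in('side','top'):
    P=np.load(n+'2.npz')['P'].reshape(-1,3);L=(P[:,:2]-[515.5,-20])@R.T
    g=(abs(L[:,0])<70)&(abs(L[:,1])<45)
    print(n,'head ylow/high',[np.percentile(L[g&(P[:,2]>50)&(P[:,2]<62)&(L[:,0]>a)&(L[:,0]<a+8)][:,1],[1,99]).round(1).tolist() for a in(-21,-13,14,24,34)])
    print([np.percentile(L[g&(P[:,2]>50)&(P[:,2]<62)&(L[:,1]>b)&(L[:,1]<b+8)][:,0],[1,99]).round(1).tolist() for b in(-32,24)])
    q=L[(abs(L[:,0])<20)&(abs(L[:,1])<28)&(P[:,2]<47)]
    print('pocket',len(q),np.percentile(q,[2,98],axis=0).round(1).tolist())
E
```

```text
side 50 [ 551.2 -333.2] [23.6 49. ] -120.5
side 86 [ 451.9 -347. ] [24.8 56.6] 179.9
top 113 [ 552.6 -339.8] [25.6 43.7] -151.3
top 119 [ 455.5 -349.3] [26.3 47.4] -175.7
side head ylow/high [[-24.2, 25.8], [-27.2, 26.8], [-31.8, 33.8], [-40.5, 39.4], [-43.9, 42.7]]
[[-15.7, 54.0], [-17.4, 54.0]]
pocket 451 [[-19.4, -24.4], [13.7, 27.3]]
top head ylow/high [[-24.6, 22.7], [-24.9, 25.7], [-28.7, 29.7], [-34.9, 36.3], [-42.0, 42.7]]
[[-14.3, 56.5], [-6.9, 55.7]]
pocket 235 [[-19.4, -26.7], [16.5, 24.2]]
```

View pics/c4.png

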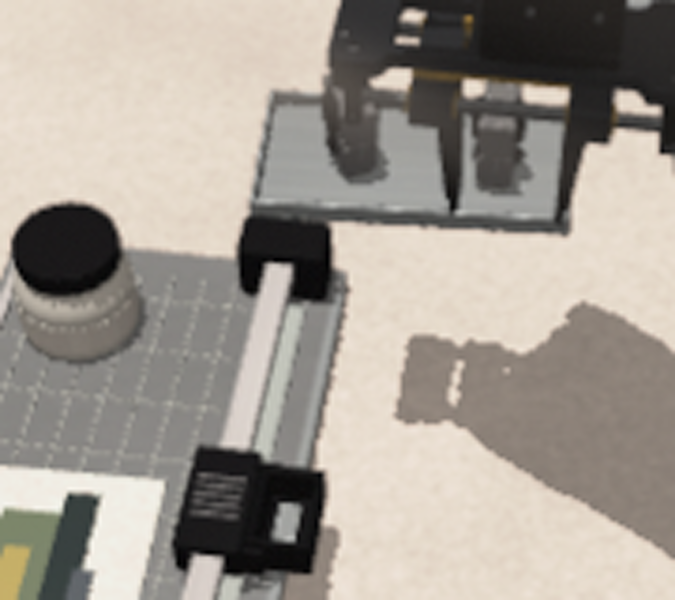

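Both cartridges stand in the tray, fresh at crop (357,140) and worn at (500,140). The pocket plate shows at (288,525). Now for the fresh one.

Emit:
drive_tool(deltas="0.213 -0.294 0 0.0223;0.213 -0.294 0 0.0223;0.213 -0.294 0 0.0223;0.213 -0.294 0 0.0223;0.213 -0.294 0 0.0223;0.213 -0.294 0 0.0223;0 0 0 0;0 0 0 0")

```text
t: 7.27
eef_pos: [552.4, -348.6, 173.3]
tcp_rot: [-3.141, -0.001, 2.046]
ft_force: [-0.3, -0.5, 0.4]
opening: 0.552
grip_force: 0.0
```

Emit:
drive_tool(deltas="0 0 -0.3 0;0 0 -0.3 0;0 0 -0.2 0;0 0 -0.1 0;0 0 0 0;0 0 0 0")

```text
t: 7.77
eef_pos: [552.5, -346.3, 85.2]
tcp_rot: [3.141, 0.0, 2.048]
ft_force: [0.5, 0.2, 0.4]
opening: 0.552
grip_force: 0.0
```

```bash
python3 - <<'E'
from h import *
im,d=env.read_camera('side');cv2.imwrite('pics/c5.png',cv2.resize(im[110:220,230:370,::-1],(700,550),interpolation=2))
im,d=env.read_camera('top')
E
```

```text
(no output)
```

View pics/c5.png

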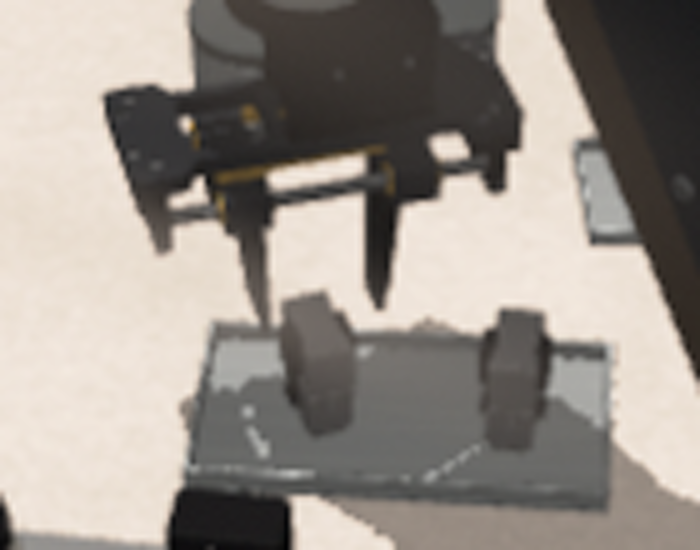

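Emit:
drive_tool(deltas="0 0 -0.05 0;0 0 0 0;0 0 0 0;0 0 0 0;0 0 0 0")

```text
t: 8.28
eef_pos: [552.7, -346.1, 79.9]
tcp_rot: [3.141, 0.0, 2.048]
ft_force: [-0.1, -0.4, -0.2]
opening: 0.548
grip_force: 0.0
```

Settled, so correct and descend.

Emit:
drive_tool(deltas="-0.01 0.053 0 0;0 0 0 0;0 0 -0.15 0;0 0 -0.08 0;0 0 0 0;0 0 0 0")

```text
t: 8.78
eef_pos: [551.4, -340.6, 56.3]
tcp_rot: [-3.141, -0.001, 2.048]
ft_force: [0.0, 0.4, -0.2]
opening: 0.553
grip_force: 0.0
```

Emit:
drive_tool(deltas="0 0 0 0;0 0 0 0;0 0 0 0;0 0 0 0;0 0 0 0;0 0 0 0;0 0 0 0", gripper=1)

```text
t: 9.37
eef_pos: [551.8, -341.0, 57.4]
tcp_rot: [3.141, 0.001, 2.048]
ft_force: [-1.8, 0.6, 5.8]
opening: 0.249
grip_force: 30.1
```

Emit:
drive_tool(deltas="0 0 0.1 0;0 0 0.3 0;0 0 0.4 0;0 0 0.4 0;-0.04 0.356 0.03 -0.0148;-0.04 0.356 0 -0.0148;-0.04 0.356 0 -0.0148;-0.04 0.356 0 -0.0148;-0.04 0.356 0 -0.0148")

```text
t: 10.12
eef_pos: [530.9, -161.2, 180.3]
tcp_rot: [3.141, 0.0, 1.813]
ft_force: [1.5, 0.8, -1.1]
opening: 0.245
grip_force: 29.9
```

Emit:
drive_tool(deltas="-0.04 0.356 0 -0.0148;-0.04 0.356 0 -0.0148;-0.04 0.356 0 -0.0148;-0.04 0.356 0 -0.0148;0 0 -0.1 0;0 0 -0.2 0;0 0 0 0;0 0 0 0;0 0 0 0")

```text
t: 10.87
eef_pos: [515.8, -20.9, 150.4]
tcp_rot: [3.141, 0.0, 1.629]
ft_force: [-0.9, 0.1, -1.0]
opening: 0.247
grip_force: 29.9
```

```bash
python3 - <<'E'
from h import *
im,d,P=cloud('side');cv2.imwrite('pics/c6.png',cv2.resize(im[200:320,220:340,::-1],(600,600),interpolation=2))
print(env.state()['eef_pos'],env.state()['tcp_rot'])
E
```

```text
[515.95196288 -20.95509894 150.50921805] [3.14058823e+00 2.67988649e-04 1.62916519e+00]
```

View pics/c6.png

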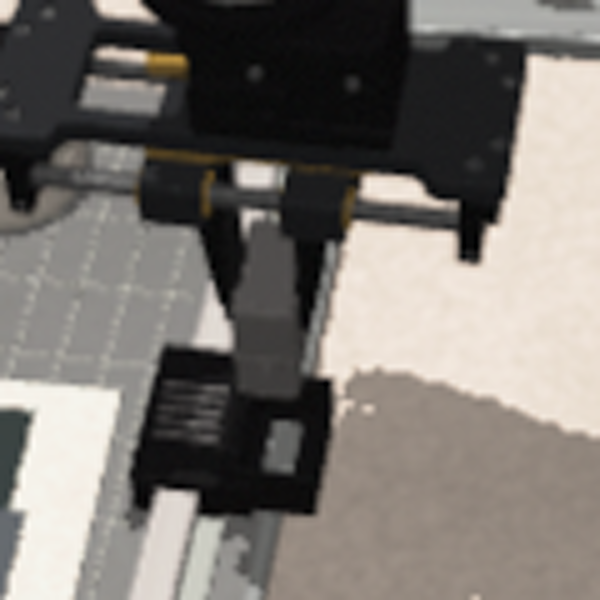

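Aligned above the pocket, plate at crop (284,445), block bottom at (268,390). Descending.

Emit:
drive_tool(deltas="0 0.01 -0.25 0;0 0 -0.15 0;0 0 -0.05 0;0 0 -0.05 0;0 0 0 0;0 0 0 0")

```text
t: 11.42
eef_pos: [515.9, -19.6, 100.3]
tcp_rot: [3.141, 0.0, 1.63]
ft_force: [0.5, -0.1, -0.9]
opening: 0.246
grip_force: 29.9
```

Emit:
drive_tool(deltas="0 0 -0.04 0;0 0 -0.04 0;0 0 0 0")

```text
t: 11.67
eef_pos: [516.0, -19.5, 91.7]
tcp_rot: [3.14, 0.0, 1.63]
ft_force: [1.2, -0.4, 1.9]
opening: 0.247
grip_force: 30.0
```

Emit:
drive_tool(deltas="0 0 -0.03 0;0 0 -0.03 0;0 0 0 0")

```text
t: 11.92
eef_pos: [516.0, -19.5, 85.5]
tcp_rot: [3.141, 0.0, 1.63]
ft_force: [2.3, -0.6, 4.5]
opening: 0.252
grip_force: 30.0
```

Emit:
drive_tool(deltas="0 0 -0.03 0;0 0 -0.03 0;0 0 0 0")

```text
t: 12.17
eef_pos: [516.0, -19.5, 79.4]
tcp_rot: [3.141, 0.0, 1.63]
ft_force: [2.5, -0.6, 6.0]
opening: 0.25
grip_force: 30.0
```

Emit:
drive_tool(deltas="0 0 -0.02 0;0 0 0 0;0 0 0 0")

```text
t: 12.42
eef_pos: [516.0, -19.5, 77.8]
tcp_rot: [3.141, 0.0, 1.63]
ft_force: [2.8, 0.3, 6.4]
opening: 0.244
grip_force: 30.0
```

Emit:
drive_tool(deltas="0 0 -0.01 0;0 0 0 0;0 0 0 0")

```text
t: 12.67
eef_pos: [516.1, -19.5, 77.3]
tcp_rot: [3.14, 0.0, 1.63]
ft_force: [1.3, -0.2, 12.0]
opening: 0.25
grip_force: 30.1
```

Emit:
drive_tool(deltas="0 0 -0.007 0;0 0 0 0;0 0 0 0")

```text
t: 12.92
eef_pos: [516.2, -19.5, 77.1]
tcp_rot: [3.139, 0.0, 1.63]
ft_force: [-0.1, -0.3, 20.2]
opening: 0.251
grip_force: 30.2
```

Emit:
drive_tool(deltas="0 0 0 0;0 0 0 0;0 0 0 0;0 0 0 0;0 0 0 0", gripper=0.5)

```text
t: 13.33
eef_pos: [515.0, -19.3, 75.5]
tcp_rot: [-3.14, -0.0, 1.63]
ft_force: [-0.2, 0.1, -0.4]
opening: 0.491
grip_force: 0.0
```

Emit:
drive_tool(deltas="0 0 0.1 0;0 0 0.35 0;0 0 0.4 0;0 0 0.4 0;-0.1 -0.3 0.2 0;-0.1 -0.35 0 0;-0.1 -0.35 0 0;0 -0.35 0 0;0 0 0 0;0 0 0 0")

```text
t: 14.17
eef_pos: [485.1, -155.6, 221.3]
tcp_rot: [-3.142, -0.0, 1.627]
ft_force: [0.4, 0.0, 0.0]
opening: 0.498
grip_force: 0.0
```

```bash
python3 - <<'E'
from h import *
for n in('side','top'):
    im,d,P=cloud(n)
    if n=='side':cv2.imwrite('pics/c7.png',cv2.resize(im[150:310,200:380,::-1],(675,600),interpolation=2))
    P=P.reshape(-1,3)
    for c,lo,hi in(((516,-20),75,115),((455,-350),60,70)):
        q=P[(P[:,2]>lo)&(P[:,2]<hi)&(np.linalg.norm(P[:,:2]-c,axis=1)<33)];z=np.median(q[q[:,2]>np.percentile(q[:,2],50)][:,2])
        q2=q[q[:,2]>z-5][:,:2]
        ev,V=np.linalg.eigh(np.cov(q2.T));print(n,len(q2),q2.mean(0).round(1),'z',np.percentile(q[:,2],[50,75,95]).round(1),np.sqrt(12*ev).round(1),np.degrees(np.arctan2(V[1,0],V[0,0])).round(1))
E
```

```text
side 273 [514.1 -18.1] z [91.5 93.1 94.7] [28.7 44.5] -176.0
side 149 [ 452.1 -347.3] z [63.3 65.  66.6] [28.  46.7] -177.5
top 109 [517.  -15.8] z [91.2 93.1 95.7] [25.5 37.7] -166.7
top 116 [ 455.4 -349.4] z [63.1 64.5 67.6] [27.  46.8] -178.0
```

View pics/c7.png

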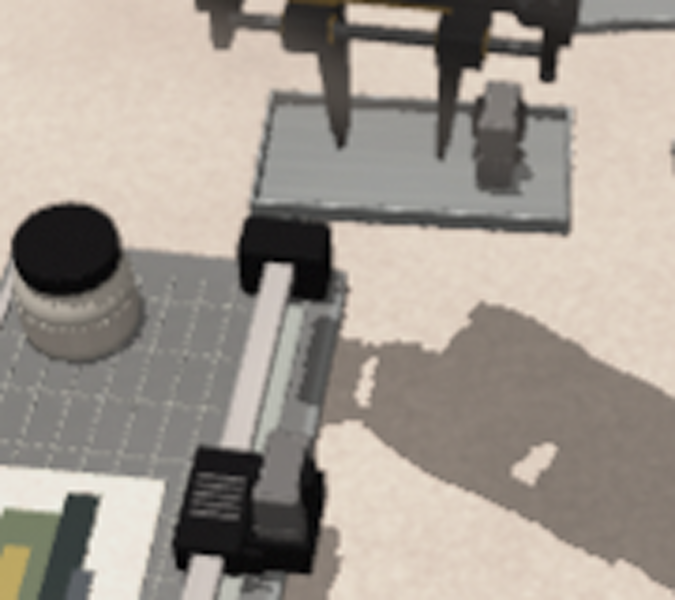

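The picture shows the fresh cartridge in the head at (280,490) and the worn one upright in the tray at (500,135). The fresh top is at the same height as the latched worn one was (95th percentile 94.7 mm both times), so it is latched. Handing in.

```bash
python3 -c "
from cell import env
print(env.job_done())"
```

```text
the job is handed in; nothing more can be done
None
```

I changed the cartridge and handed the job in at about 14 s (limit 58 s): by the last camera check the fresh one sits at the latched height in the head and the worn one stands upright in the tray; no verdict was returned.

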